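# Release the filter slide of the lamp box

### The arm

A 6-joint arm with a two-finger parallel gripper is mounted at the origin on the work surface. World frame = base frame: x ahead of the robot, y to its left, z up, the work surface at z = 0. Lengths are in mm, angles in rad, forces in N, time in s.
With the tool pointing down it reaches from about 275 to 875 mm from the base axis. Payload 12.5 kg.
Tool frame: the origin (TCP) lies on the centre line of the jaws, within the pads' length; the fingertips stand 14 mm ahead of it and the grasp point (between the pads) lies 5 mm behind it; y points along the fingers, z is the direction in which the jaws open and shut, and the axes are right-handed (so a half turn about y gives the same grasp; the last joint's range is limited). The gripper opens to 85 mm and grips with 20 to 120 N. Pads are 22 mm wide; open, the fingers measure 114 mm over their backs; the gripper's body (76 mm by 85 mm) begins 54 mm behind the grasp point. The pads swing forward as they close: fully open they stand 13 mm farther back than shut.
Start: joints at [1.126, 0.351, 1.652, -0, 1.139, -0.085], TCP at [193.616, 514.779, 208.29] pointing down, gripper open.
Joint ranges: [-2.75, 2.75], [-0.79, 2.1], [0.01, 2.65], [-1.57, 4.71], [0.07, 3.14], [-2.87, 2.87]. Speed limits (rad/s): [2.22, 2.22, 2.79, 3.14, 3.14, 3.14].

### API

Orientations are given as a rotation vector (axis times angle).
In Python, from station import sensors, optics, finish_job, find_in gives the robot as it stands.
- The arm moves only by the tool play_rows, never from a script. Its argument "moves" is a list of rows, each a list of 3 entries, a list of its own where there are three numbers: the shift along the tool's x, y, z in cm, then the turn, a rotation vector about the tool's x, y, z in rad, then the gripper command: -1 is shut, 1 is fully open, values between are in proportion. In form: [[[x, y, z], [ax, ay, az], gripper], ...]. A call has 1 to 5 rows; each row is the pose to reach, as a shift and turn from the pose measured when the call began, along the tool's axes at that moment; what a row does not reach only later rows make up. A row lasts 1/12 s, in which the tool goes at most 41.7 mm and 7.16 degrees, less where a joint would pass 70% of its speed; a pose out of reach is approached as far as the arm can. A call with a gripper value outside its range is refused whole. The fingers move at their own pace and stop on an object; "squeeze" is the grip in N (left out, the last holds). Time passes only in rows, so rows that repeat a pose let the fingers close. It gives the time, the measured TCP pose, the force and the opening at its end, in the units of the state.
- sensors.observe(): the state, without advancing time (a new reading comes with each control period).
- optics.snapshot(name): name is "scene" or "top" or "wrist"; returns (picture, depth): 480x640x3 uint8, red, green, blue; 480x640 float32, mm along the optical axis (not along the pixel's ray), 0 where there is no reading.
- optics.camera_model(name): a dict with "vertical_fov" (degrees; the focal length in pixels is half the picture's height over the tangent of half this angle, whatever the lens; pixels are square), "cx", "cy" (the principal point, pixels), "dist_coeffs" ([k1, k2, p1, p2, k3] as OpenCV has them; the pictures are not rectified), "rvec" (rotation vector, rad) and "tvec" (3), from world to camera coordinates, as OpenCV has them; the wrist camera has in their place "T_tool_cam" (4x4, takes a point from camera to tool coordinates, whose origin is the TCP and whose axes are the tool frame's). Camera axes: x right, y down, z forward; pixel columns grow to the right and rows downward; lengths in mm; the calibration is good to about 2 mm. A picture is of the moment at which its call begins: read the wrist's pose just before it. camera_model takes no time and is no camera call.
- finish_job(): hands the job in, once; it reports no verdict.
Trained networks look in the newest picture that a camera, given by its name, has taken for a name from the list of things; names that differ only in an ending like _2 or _b are one class to them, and where a whole thing is asked for, a point or a joint stands for the part that bears it (a point fixed in the world has none). Each returns a list of dicts, best first, with "confidence" (0 to 1); they miss things now and then, are a little off and sometimes report something else, mostly with a low value. They report only what shows in the picture. A call takes as long as a camera call. They do not tell look-alikes from the thing itself.
- find_in(query, camera): "bbox" ([left, top, right, bottom] in pixels, round what is visible of it).
The state is a dict: "clock": time; "q": joint angles; "joint_velocities": joint speeds; "effort": joint torques, N m; "position": TCP position; "tcp_rot": TCP orientation; "wrist_force": force on the tool from outside, world axes, zero at the start; "wrist_torque": the same for the moment, N m; "grip_width": finger opening in mm.
Only numpy, scipy, OpenCV 4.12 (cv2) and the standard library are available. Lean on these libraries where they do the work, as an engineer would, in place of code of your own. Each camera call takes 0.05 s, during which the arm holds its last target.

### The job

Take the pin tool out of its holder block, press the recessed release button in the lamp box's filter slide with its pin, and, keeping the button held down with the pin, push the slide out of the front of the lamp box as far as it goes. Then lift the pin out so that the button springs back up, and stand the pin tool upright in its holder again, fully down. Leave the other things on the bench where they are.

Things in the scene. Friction and masses are not known exactly. Their poses are not given: they have to be found in the camera images.
- lamp_box: White box fixed to the bench, 200 (x) by 150 (y) by 60 mm high, with a grey console 45 mm long, 140 mm wide and 12 mm high on the far end of its top (+x, from x = 52 to 97 mm). Origin: centre of its underside on the bench. Its front faces its own -x; an open channel 46 mm wide along the middle of its top, open at the front, carries the filter slide, whose top lies 59 mm above the bench, 1 mm below the box's top. The slide comes out along the box's -x, level.
- filter_slide (a joint): Black slide, 100 mm long (x), 44 mm wide, 18 mm thick, with a clear window near its front; travel in m: 0 = fully in (as it starts), 0.050 = fully out at a rigid end stop. Slides with about 1 to 2 N. It is locked by a catch unless the release button in it is pressed in by more than 4 mm. The catch runs in a notched rail: if the button is let up on the way, it catches again within about 11 mm; between 0.044 and 0.050 the button comes fully up again and locks the slide out.
- recess (a point): Centre of the mouth of the round recess in the slide's upper face, 20 mm from the slide's rear end; moves with the slide. The recess is 15 mm in diameter with upright walls, against which the pin pushes the slide. Axes as the lamp box's.
- release_button: Round steel button, 13.6 mm in diameter, at the bottom of the recess; it travels with the slide. Origin: centre of its upper face, 4 mm below the recess mouth when up. It is pressed straight down, 8 mm of travel to a rigid stop, with 1.5 N at first rising to 5 N; it springs back. Axes as the lamp box's, z up.
- holder: Plain aluminium block fixed to the bench, 74 by 74 by 32 mm high. Origin: centre of its underside.
- holder_hole (a point): Centre of the mouth of the holder's one hole, in its upper face: 15 mm in diameter, right through the block, upright.
- pin_center (a point): Loose steel pin tool, 85 mm long, 100 g (70 to 140 g): a round upright handle 22 mm in diameter and 60 mm long, and below it, coaxial, a pin 8 mm in diameter and 25 mm long. This point is the centre of the handle, 55 mm above the pin's tip. z runs along the tool, from pin to handle. It starts standing in the holder: pin in the hole, the handle's flat lower shoulder on the block's upper face, this point 30 mm above the hole's mouth.
- pin_tip (a point): Centre of the pin's flat lower end, 25 mm below the handle's shoulder.
- pin_tool: The same pin tool as at pin_center; origin at the pin's tip.
- marker: Bystander: pen lying near the holder, 125 mm long (x), 11 mm high. Origin: centre of its underside, as for all bystanders.
- reagent: Bystander: small jar, 44 mm in diameter, 75 mm high.
- tip_box: Bystander: box 70 by 50 by 35 mm high.
- tube_rack: Bystander: flat rack with tubes, 120 by 80 mm, 34 mm high.
- dish: Bystander: round dish, 90 mm in diameter, 15 mm high.
- wash: Bystander: bottle, 66 mm in diameter, 170 mm high.
There are look-alikes about, which are no part of the job. Of the things that look like the pin_tool, the larger one is meant.

How it is judged:
By the outcome, as a careful person would: the job done as asked, in the order asked, and still so for the second after the job is handed in, with the robot touching nothing.
It also fails if it takes over 51 s, if anything falls off the work surface, if the arm or the gripper's body presses on something with over 40 N, if the wrist force passes 120 N, or if a joint passes its speed limit or range.

## Working session

There is one attempt and no reset: what is moved stays moved. The work goes in short steps, Python scripts to look and compute and a tool call to move; the robot and the scene stay as the last step left them, time stands still between calls to the robot, and variables do not carry over. Pictures are saved under pics/ and viewed, and the job is handed in when it is done.

Besides the shell and the picture viewer there is one more tool, called after "Call:" as name(argument=value, ...), one argument or row to a line, values as JSON. play_rows: Moves the arm, as the interface text tells. Its arguments: {"type":"object","properties":{"moves":{"type":"array","items":{"type":"array"}},"squeeze":{"type":"number"}},"required":["moves"]}

```bash
ls; mkdir -p pics; cat > h.py <<'E'
import numpy as np, cv2
from station import sensors, optics, finish_job, find_in
from scipy.spatial.transform import Rotation as R
def K(m,h=480):
    f=h/2/np.tan(np.radians(m['vertical_fov'])/2)
    return np.array([[f,0,m['cx']],[0,f,m['cy']],[0,0,1.]])
def T_wc(name,st=None):
    m=optics.camera_model(name); T=np.eye(4)
    if 'rvec' in m:
        r=R.from_rotvec(np.ravel(m['rvec'])).as_matrix(); T[:3,:3]=r.T; T[:3,3]=-r.T@np.ravel(m['tvec'])
    else:
        A=np.eye(4);A[:3,:3]=R.from_rotvec(st['tcp_rot']).as_matrix();A[:3,3]=st['position'];T=A@np.array(m['T_tool_cam'])
    return T
def rays(name,px):
    m=optics.camera_model(name)
    u=cv2.undistortPoints(np.array(px,float).reshape(-1,1,2),K(m),np.array(m['dist_coeffs'],float)).reshape(-1,2)
    return np.c_[u,np.ones(len(u))]
def onplane(name,px,z,st=None):
    T=T_wc(name,st); d=rays(name,px)@T[:3,:3].T; o=T[:3,3]
    return o+d*((z-o[2])/d[:,2])[:,None]
def cloud(name,depth,st=None):
    T=T_wc(name,st); v,u=np.mgrid[0:480,0:640]
    r=rays(name,np.c_[u.ravel(),v.ravel()])
    P=(r*depth.reshape(-1,1))@T[:3,:3].T+T[:3,3]
    P[depth.ravel()==0]=np.nan
    return P.reshape(480,640,3)
def project(name,P,st=None):
    m=optics.camera_model(name);T=np.linalg.inv(T_wc(name,st))
    p,_=cv2.projectPoints(np.array(P,float).reshape(-1,1,3),cv2.Rodrigues(T[:3,:3])[0],T[:3,3],K(m),np.array(m['dist_coeffs'],float))
    return p.reshape(-1,2)
def save(n,im): cv2.imwrite('pics/'+n,im[:,:,::-1])
E
python3 - <<'E'
from h import *
s=sensors.observe(); print(s)
for c in ['scene','top']:
    im,d=optics.snapshot(c); save(c+'0.png',im); np.savez(c+'0.npz',im=im,d=d)
    for q in ['pin_tool','holder','lamp_box','release_button']:
        print(c,q,[(np.round(x['bbox']).tolist(),round(x['confidence'],2)) for x in find_in(q,c)])
E
```

```text
pics
{'clock': 0.0, 'q': array([ 1.12640216e+00,  3.51246914e-01,  1.65242260e+00, -2.54662637e-06,
        1.13909197e+00, -8.46028172e-02]), 'joint_velocities': array([ 0.00031487, -0.00059979, -0.00034581,  0.00050159, -0.00113503,
        0.00227331]), 'effort': array([ 8.60666205e-04, -5.06089568e+01, -2.91416609e+01, -2.00475233e-05,
        4.39139432e-03,  1.41811640e-05]), 'position': array([193.46839321, 514.47021816, 207.75315332]), 'tcp_rot': array([-1.5534299 ,  0.28258599, -0.28210733]), 'wrist_force': array([0.21723575, 0.19576284, 0.76350055]), 'wrist_torque': array([-0.00171284, -0.01771197,  0.0126221 ]), 'grip_width': 85.35816653589208}
scene pin_tool [([103.0, 277.0, 120.0, 305.0], 0.83), ([149.0, 250.0, 164.0, 282.0], 0.59)]
scene holder [([137.0, 262.0, 192.0, 313.0], 0.74)]
scene lamp_box [([316.0, 184.0, 434.0, 276.0], 0.68), ([148.0, 251.0, 164.0, 286.0], 0.58)]
scene release_button [([144.0, 252.0, 162.0, 286.0], 0.5)]
top pin_tool [([492.0, 263.0, 506.0, 268.0], 0.56), ([456.0, 259.0, 477.0, 274.0], 0.55), ([222.0, 204.0, 301.0, 300.0], 0.36)]
top holder []
top lamp_box [([220.0, 203.0, 301.0, 303.0], 0.65)]
top release_button []
```

View pics/scene0.png

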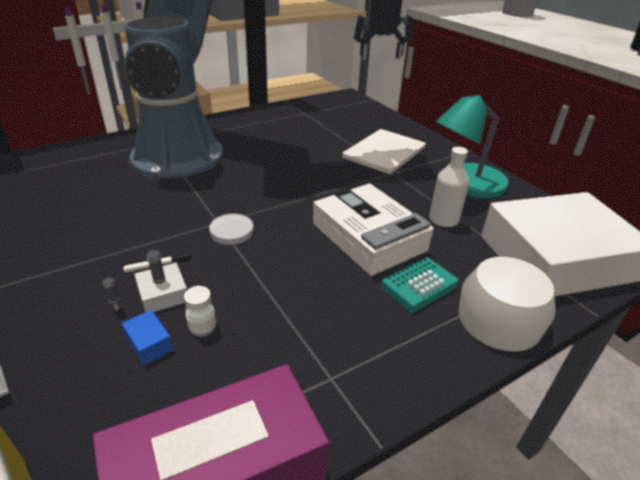

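View pics/top0.png

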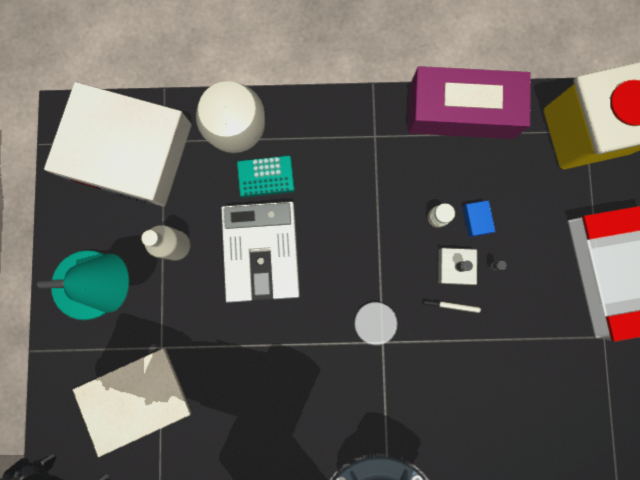

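```bash
python3 - <<'E'
from h import *
z=np.load('top0.npz'); im,d=z['im'],z['d']
a=cv2.resize(im[235:320,415:525],None,fx=4,fy=4,interpolation=cv2.INTER_CUBIC)
b=cv2.resize(im[195:310,210:310],None,fx=3,fy=3,interpolation=cv2.INTER_CUBIC)
c=np.zeros((345,740,3),np.uint8);c[:340,:440]=a;c[:345,440:740]=b;save('crop_top.png',c)
s=np.load('scene0.npz'); save('crop_scene.png',cv2.resize(s['im'][235:325,85:225],None,fx=5,fy=5,interpolation=cv2.INTER_CUBIC))
P=cloud('top',d)
for n,p in dict(pin=(463,265),small=(499,265),hol=(446,255),box=(240,280),slide=(260,272),cons=(250,215),bench=(350,250)).items():
    print(n,p,np.round(P[p[1]-1:p[1]+2,p[0]-1:p[0]+2].reshape(-1,3).mean(0),1))
print(np.round(T_wc('top'),2))
q=P[235:300,430:520].reshape(-1,3)
m=(q[:,2]>26)&(q[:,2]<40); print('hold',q[m].min(0),q[m].max(0),cv2.minAreaRect(q[m][:,:2].astype(np.float32)))
m=(q[:,2]>60); print('tall',q[m],)
q=P[190:310,205:310].reshape(-1,3)
m=(q[:,2]>50)&(q[:,2]<80); print('box',m.sum(),cv2.minAreaRect(q[m][:,:2].astype(np.float32)))
E
```

```text
pin (463, 265) [ 521.3 -179.1   92.6]
small (499, 265) [ 520.6 -261.6   65.4]
hol (446, 255) [ 546.1 -161.5   31.5]
box (240, 280) [502.5 277.3  59.5]
slide (260, 272) [518.1 235.5  59.5]
cons (250, 215) [636.7 253.5  73.1]
bench (350, 250) [564.2  42.5  -0.8]
[[-2.00000e-02 -9.90000e-01  1.10000e-01  4.81710e+02]
 [-1.00000e+00  2.00000e-02 -0.00000e+00  1.09750e+02]
 [-0.00000e+00 -1.10000e-01 -9.90000e-01  1.09026e+03]
 [ 0.00000e+00  0.00000e+00  0.00000e+00  1.00000e+00]]
hold [ 484.74244252 -268.73991961   26.21468895] [ 588.15779196 -146.92207452   39.30638502] ((528.3599853515625, -198.24191284179688), (96.23387908935547, 124.77738952636719), 21.793201446533203)
tall [[ 531.86926702 -184.7132414    82.28363269]
 [ 531.4521223  -184.57221623   89.70321673]
 [ 531.3487668  -186.26811495   90.81923399]
 [ 531.30734288 -188.33099378   90.68932044]
 [ 531.19762572 -189.98076697   91.93692687]
 [ 530.88109129 -183.90443228   63.29278463]
 [ 530.18992584 -182.11901473   76.71458613]
 [ 529.55513233 -180.61348107   88.98363739]
 [ 529.3820835  -181.87567784   91.60450087]
 [ 529.3218
[... 7861 characters left out ...]
5]
 [ 512.96843063 -190.83846867   92.31438021]
 [ 512.8774004  -192.43343541   93.70559701]
 [ 512.19568714 -180.30898334   64.96775886]
 [ 512.05614281 -181.51040132   68.02349011]
 [ 511.8575815  -182.125174     73.08043909]
 [ 511.62400645 -182.37278236   79.33708848]
 [ 511.3902984  -182.58783134   85.61855869]
 [ 511.2161192  -183.36282387   89.90221449]
 [ 511.10371949 -184.73527966   92.10193613]
 [ 511.02675737 -186.45468759   93.10357748]
 [ 510.99491634 -188.62871845   92.5714064 ]
 [ 510.98416743 -191.02203495   91.31791234]
 [ 510.10035529 -185.06610032   62.42508337]]
box 6738 ((562.7813720703125, 237.38673400878906), (200.52752685546875, 150.86013793945312), 2.551511287689209)
```

View pics/crop_top.png

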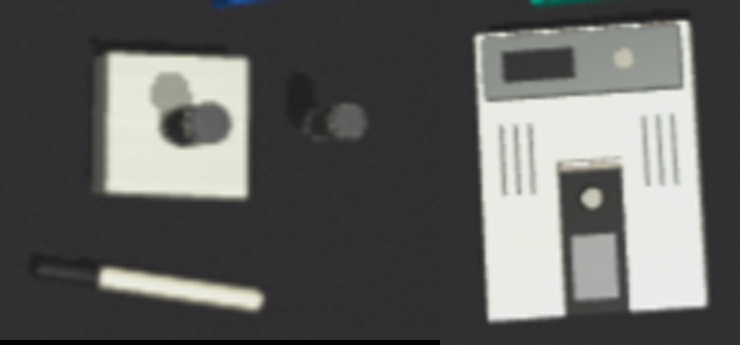

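View pics/crop_scene.png

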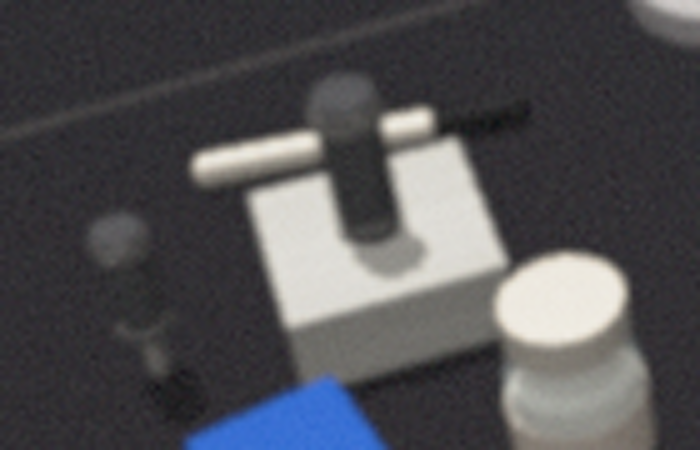

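```bash
cat >> h.py <<'E'
def to(pos,yawz=None,st=None):
    """shift in cm along tool axes to reach pos; turn to make tool down with jaw axis at direction yawz (deg in world xy)"""
    st=st or sensors.observe(); A=R.from_rotvec(st['tcp_rot']).as_matrix()
    sh=A.T@(np.array(pos)-st['position'])/10
    out=[np.round(sh,2).tolist()]
    if yawz is not None:
        best=None
        for y in (yawz,yawz+180):
            zc=np.array([np.cos(np.radians(y)),np.sin(np.radians(y)),0]); yc=np.array([0,0,-1.]); xc=np.cross(yc,zc)
            D=A.T@np.c_[xc,yc,zc]; rv=R.from_matrix(D).as_rotvec()
            if best is None or np.linalg.norm(rv)<np.linalg.norm(best): best=rv
        out.append(np.round(best,3).tolist())
    return out
E
python3 - <<'E'
from h import *
s=sensors.observe(); A=R.from_rotvec(s['tcp_rot']).as_matrix(); print(np.round(A,3)); 
print(np.round(optics.camera_model('wrist')['T_tool_cam'],2), optics.camera_model('wrist')['vertical_fov'])
print('recess',onplane('top',[(260.7,261)],55))
print('to pin', to((521,-187,150),0))
z=np.load('top0.npz'); P=cloud('top',z['d'])
q=P[190:310,205:310].reshape(-1,3)
m=(q[:,2]>50)&(q[:,2]<66); c,w,a=cv2.minAreaRect(q[m][:,:2].astype(np.float32));print(c,w,a,q[m][:,2].mean())
q=P[235:300,430:480].reshape(-1,3)
m=(q[:,2]>29)&(q[:,2]<35); print('holder',cv2.minAreaRect(q[m][:,:2].astype(np.float32)),np.median(q[m],0))
a=np.radians(2.55);print('rec by box', np.array([562.8,237.4])+np.array([np.cos(a),np.sin(a)])*-20)
E
```

```text
[[ 0.936 -0.     0.352]
 [-0.352 -0.     0.936]
 [-0.    -1.    -0.   ]]
[[ 0.000e+00  9.500e-01  3.200e-01 -8.124e+01]
 [ 0.000e+00 -3.200e-01  9.500e-01 -1.649e+02]
 [ 1.000e+00 -0.000e+00 -0.000e+00  8.000e-02]
 [ 0.000e+00  0.000e+00  0.000e+00  1.000e+00]] 66.96159793919367
recess [[541.27511256 234.3005399   55.        ]]
to pin [[55.35, 5.83, -54.16], [0.0, 1.211, 0.0]]
(562.7813720703125, 237.38673400878906) (200.52752685546875, 150.86013793945312) 2.551511287689209 59.82665063241096
holder ((537.5621337890625, -186.61383056640625), (73.96558380126953, 104.02932739257812), 87.1824722290039) [ 522.63459973 -181.77512579   32.15990622]
rec by box [542.81980448 236.51017591]
```

Call:
play_rows(
  moves=[
    [[55.35,3.5,-54.16],[0,1.211,0],0.2],
    [[55.35,3.5,-54.16],[0,1.211,0],0.2],
    [[55.35,3.5,-54.16],[0,1.211,0],0.2],
    [[55.35,3.5,-54.16],[0,1.211,0],0.2],
    [[55.35,3.5,-54.16],[0,1.211,0],0.2],
  ],
)

```text
clock: 0.92
position: [281.8, 324.4, 198.9]
tcp_rot: [-1.429, 0.772, -0.772]
wrist_force: [2.0, 0.7, 1.2]
grip_width: 51.4
```

```bash
python3 -c "
from h import *
print(to((521,-187,172),0), sensors.observe()['grip_width'])"
```

```text
[[55.88, 2.69, -8.05], [-0.0, 0.58, -0.0]] 51.42830510503216
```

Call:
play_rows(
  moves=[
    [[55.88,2.69,-8.05],[0,0.58,0],0.2],
    [[55.88,2.69,-8.05],[0,0.58,0],0.2],
    [[55.88,2.69,-8.05],[0,0.58,0],0.2],
    [[55.88,2.69,-8.05],[0,0.58,0],0.2],
    [[55.88,2.69,-8.05],[0,0.58,0],0.2],
  ],
)

```text
clock: 1.33
position: [370.0, 135.7, 189.2]
tcp_rot: [-1.205, 1.213, -1.214]
wrist_force: [1.3, 0.8, -0.1]
grip_width: 51.4
```

```bash
python3 -c "
from h import *
print(to((521,-187,172),0), sensors.observe()['grip_width'])"
```

```text
[[32.18, 1.73, 15.29], [-0.001, -0.006, -0.0]] 51.385904917008986
```

Tool axes now: x = world −y, y = down, z = world +x.

Call:
play_rows(
  moves=[
    [[32.2,1.7,15.3],[0,0,0],0.2],
    [[32.2,1.7,15.3],[0,0,0],0.2],
    [[32.2,1.7,15.3],[0,0,0],0.2],
    [[32.2,1.7,15.3],[0,0,0],0.2],
    [[32.2,1.7,15.3],[0,0,0],0.2],
  ],
)

```text
clock: 1.75
position: [458.1, -53.3, 179.4]
tcp_rot: [-1.204, 1.213, -1.215]
wrist_force: [1.7, 1.1, 0.1]
grip_width: 51.4
```

```bash
python3 -c "
from h import *
print(to((521,-187,172),0), sensors.observe()['grip_width'])"
```

```text
[[13.33, 0.75, 6.38], [-0.002, -0.006, -0.0]] 51.37014824964128
```

Call:
play_rows(
  moves=[
    [[13.3,0.7,6.4],[0,-0.006,0],0.2],
    [[13.3,0.7,6.4],[0,-0.006,0],0.2],
    [[13.3,0.7,6.4],[0,-0.006,0],0.2],
    [[13.3,0.7,6.4],[0,-0.006,0],0.2],
    [[13.3,0.7,6.4],[0,-0.006,0],0.2],
  ],
)

```text
clock: 2.17
position: [522.5, -190.8, 172.0]
tcp_rot: [-1.206, 1.21, -1.214]
wrist_force: [0.5, 0.3, -0.7]
grip_width: 51.3
```

```bash
python3 - <<'E'
from h import *
s=sensors.observe(); im,d=optics.snapshot('wrist'); save('w1.png',im); np.savez('w1.npz',im=im,d=d)
print(s['position'],s['tcp_rot'],to((521,-187,172),0,s))
P=cloud('wrist',d,s).reshape(-1,3)
m=(P[:,2]>84)&(P[:,2]<97)&(abs(P[:,0]-521)<25)&(abs(P[:,1]+187)<25)
print(m.sum(),P[m].mean(0),P[m].min(0),P[m].max(0)); c=P[m][:,:2].astype(np.float32)
print(cv2.minEnclosingCircle(c))
m=(P[:,2]>30)&(P[:,2]<34)&(abs(P[:,0]-521)<55)&(abs(P[:,1]+187)<55)
print(cv2.minAreaRect(P[m][:,:2].astype(np.float32)))
for q in ['pin_tool','holder','holder_hole']: print(q,find_in(q,'wrist')[:3])
E
```

```text
[ 522.53305589 -190.76153711  171.9747935 ] [-1.20599598  1.20961004 -1.21352009] [[-0.38, -0.0, -0.15], [-0.003, -0.004, 0.001]]
767 [ 518.51431473 -186.23090871   90.95937409] [ 507.33546804 -197.84353165   84.103751  ] [ 529.71670738 -176.04201131   93.48624444]
((518.5198974609375, -187.36048889160156), 11.404749870300293)
((519.9953002929688, -186.76779174804688), (74.50784301757812, 74.25439453125), 86.19503784179688)
pin_tool [{'bbox': [294.3, 198.4, 323.0, 246.3], 'confidence': 0.75}, {'bbox': [299.5, 272.1, 322.2, 317.3], 'confidence': 0.62}]
holder [{'bbox': [263.6, 159.8, 358.4, 249.0], 'confidence': 0.92}, {'bbox': [211.0, 115.4, 231.5, 252.2], 'confidence': 0.37}]
holder_hole [{'bbox': [270.2, 161.0, 354.8, 251.2], 'confidence': 0.79}]
```

View pics/w1.png

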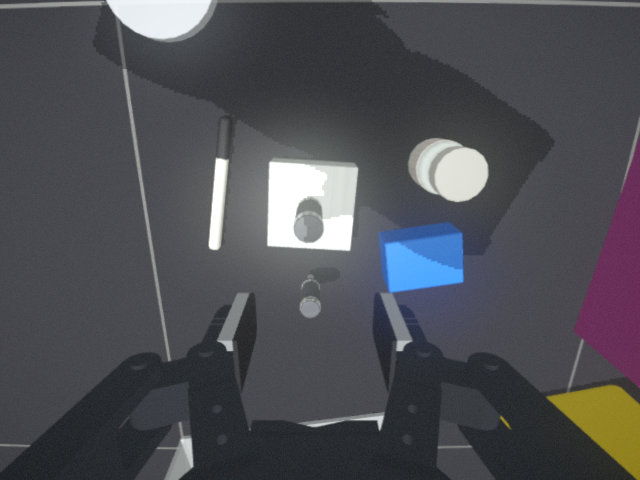

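Call:
play_rows(
  moves=[
    [[-0.37,3.5,-0.33],[0,-0.003,0],0.2],
    [[-0.37,7.0,-0.33],[0,-0.003,0],0.2],
    [[-0.37,10.0,-0.33],[0,-0.003,0],0.2],
    [[-0.37,11.0,-0.33],[0,-0.003,0],0.2],
    [[-0.37,11.0,-0.33],[0,-0.003,0],0.2],
  ],
)

```text
clock: 2.78
position: [516.3, -180.6, 60.8]
tcp_rot: [-1.211, 1.209, -1.203]
wrist_force: [-0.5, 0.4, 0.4]
grip_width: 51.5
```

```bash
python3 - <<'E'
from h import *
s=sensors.observe(); im,d=optics.snapshot('wrist'); save('w2.png',im); np.savez('w2.npz',im=im,d=d)
print(s['position'],s['wrist_force'],s['grip_width'])
E
```

```text
[ 516.33582009 -180.60263044   60.82354695] [-0.52652295  0.44844908  0.44459284] 51.49497585484969
```

View pics/w2.png

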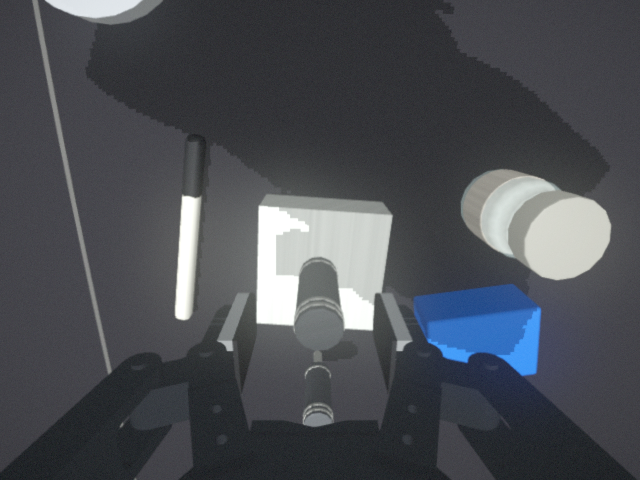

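Call:
play_rows(
  moves=[
    [[0,0,0],[0,0,0],0.2],
  ],
)

```text
clock: 2.92
position: [518.5, -181.4, 64.4]
tcp_rot: [-1.209, 1.204, -1.207]
wrist_force: [1.2, -0.4, -0.0]
grip_width: 51.3
```

```bash
python3 - <<'E'
from h import *
s=sensors.observe()
print(s['position'],s['joint_velocities'],to((519.5,-187,62),0,s))
E
```

```text
[ 518.46721634 -181.3574925    64.43605029] [ 0.01038085 -0.01798906 -0.00632294  0.00220137  0.01717992  0.00095448] [[0.56, 0.24, 0.1], [-0.002, 0.004, -0.0]]
```

Call:
play_rows(
  moves=[
    [[0.56,0.24,0.1],[0,0,0],0.2],
    [[0.56,0.24,0.1],[0,0,0],0.2],
    [[0.56,0.24,0.1],[0,0,0],0.2],
  ],
)

```text
clock: 3.17
position: [520.1, -187.5, 63.1]
tcp_rot: [-1.208, 1.203, -1.209]
wrist_force: [0.4, -0.3, 0.1]
grip_width: 51.1
```

```bash
python3 - <<'E'
from h import *
s=sensors.observe()
print(s['position'],to((519.5,-187,62),0,s))
im,d=optics.snapshot('wrist');s=sensors.observe();print(s['position'])
P=cloud('wrist',d,s).reshape(-1,3)
m=(P[:,2]>84)&(P[:,2]<97)&(abs(P[:,0]-521)<18)&(abs(P[:,1]+187)<18)
print(m.sum(),cv2.minEnclosingCircle(P[m][:,:2].astype(np.float32)))
A=R.from_rotvec(s['tcp_rot']).as_matrix(); print(np.round(A,4))
save('w3.png',im)
E
```

```text
[ 520.12673501 -187.49787634   63.1267052 ] [[-0.05, 0.11, -0.06], [-0.004, 0.004, 0.001]]
[ 519.89556183 -187.27869598   62.84639826]
2043 ((518.1524658203125, -186.3408966064453), 11.560199737548828)
[[ 4.2e-03  3.7e-03  1.0e+00]
 [-1.0e+00 -3.0e-04  4.2e-03]
 [ 3.0e-04 -1.0e+00  3.7e-03]]
```

Call:
play_rows(
  moves=[
    [[0.05,0.1,-0.1],[-0.003,0.003,0],-1],
    [[0.05,0.1,-0.1],[-0.003,0.003,0],-1],
    [[0.05,0.1,-0.1],[-0.003,0.003,0],-1],
    [[0.05,0.1,-0.1],[-0.003,0.003,0],-1],
    [[0.05,0.1,-0.1],[-0.003,0.003,0],-1],
  ],
  squeeze=70,
)

```text
clock: 3.63
position: [519.0, -187.9, 62.3]
tcp_rot: [-1.209, 1.207, -1.209]
wrist_force: [-1.7, 0.9, 5.4]
grip_width: 17.8
```

Call:
play_rows(
  moves=[
    [[0,0,0],[0,0,0],-1],
    [[0,0,0],[0,0,0],-1],
  ],
)

```text
clock: 3.8
position: [519.0, -187.9, 62.3]
tcp_rot: [-1.209, 1.207, -1.209]
wrist_force: [-1.3, -0.6, 3.0]
grip_width: 17.6
```

```bash
python3 - <<'E'
from h import *
s=sensors.observe(); print(s['position'],s['wrist_force'],s['grip_width'],to((519.5,-187,62),0,s))
E
```

```text
[ 518.99674598 -187.88603735   62.31594868] [-1.26327514 -0.55782436  3.02615224] 17.584678834314538 [[-0.09, 0.03, 0.05], [-0.001, 0.001, 0.0]]
```

```bash
python3 - <<'E'
from h import *
im,d=optics.snapshot('wrist'); save('w4.png',im); s=sensors.observe()
im2,_=optics.snapshot('scene'); save('s4.png',cv2.resize(im2[200:340,60:260],None,fx=3,fy=3,interpolation=cv2.INTER_CUBIC))
np.savez('w4.npz',im=im,d=d)
P=cloud('wrist',d,s).reshape(-1,3)
m=(P[:,2]>84)&(P[:,2]<97)&(abs(P[:,0]-519)<18)&(abs(P[:,1]+187)<18)
print(m.sum(),cv2.minEnclosingCircle(P[m][:,:2].astype(np.float32)),s['grip_width'])
E
```

```text
2350 ((519.0119018554688, -182.80828857421875), 18.09928321838379) 18.08223115209566
```

View pics/w4.png

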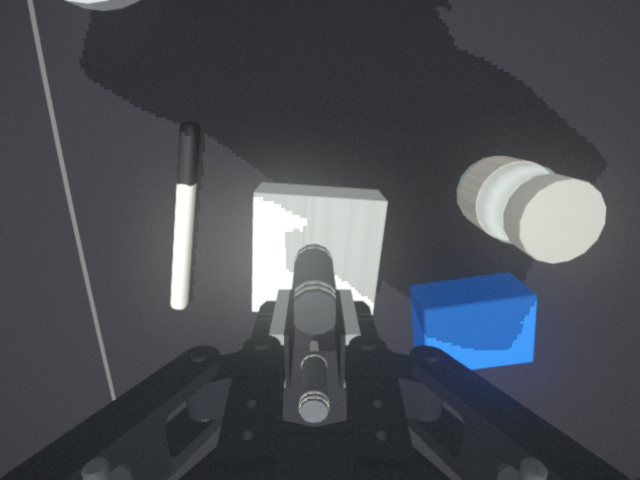

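View pics/s4.png

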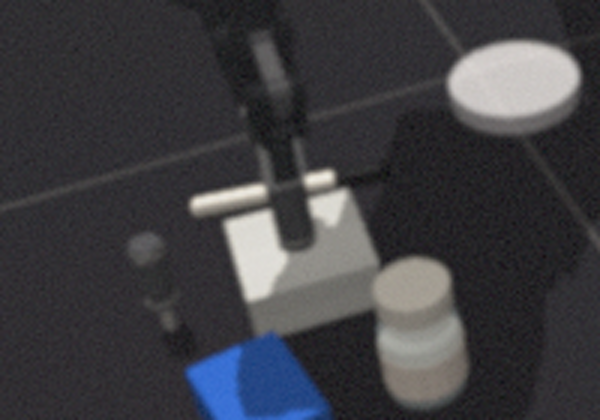

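Call:
play_rows(
  moves=[
    [[0,-1.0,0],[0,0,0],-1],
    [[0,-3.0,0],[0,0,0],-1],
    [[0,-6.0,0],[0,0,0],-1],
    [[0,-8.0,0],[0,0,0],-1],
    [[0,-8.0,0],[0,0,0],-1],
  ],
)

```text
clock: 4.32
position: [520.8, -188.6, 146.8]
tcp_rot: [-1.207, 1.202, -1.214]
wrist_force: [0.0, -0.1, -1.0]
grip_width: 17.8
```

Call:
play_rows(
  moves=[
    [[0,0,0],[0,0,0],-1],
    [[0,0,0],[0,0,0],-1],
  ],
)

```text
clock: 4.48
position: [520.8, -188.6, 146.8]
tcp_rot: [-1.207, 1.201, -1.214]
wrist_force: [-0.6, 0.0, -2.0]
grip_width: 17.7
```

```bash
python3 - <<'E'
from h import *
im,d=optics.snapshot('wrist'); save('w5.png',im); s=sensors.observe(); print(s['position'],s['tcp_rot'],s['wrist_force'],s['grip_width'])
np.savez('w5.npz',im=im,d=d,p=s['position'],r=s['tcp_rot'])
im2,d2=optics.snapshot('top'); np.savez('t5.npz',im=im2,d=d2); save('t5.png',cv2.resize(im2[225:305,420:530],None,fx=5,fy=5,interpolation=cv2.INTER_CUBIC))
im2,d2=optics.snapshot('scene'); save('s5.png',cv2.resize(im2[170:330,60:260],None,fx=3.5,fy=3.5,interpolation=cv2.INTER_CUBIC))
E
```

```text
[ 520.48122719 -188.49583537  146.18491559] [-1.20734652  1.20238613 -1.21324874] [-0.38703819 -0.18435814 -2.24531944] 17.89972660308311
```

View pics/w5.png

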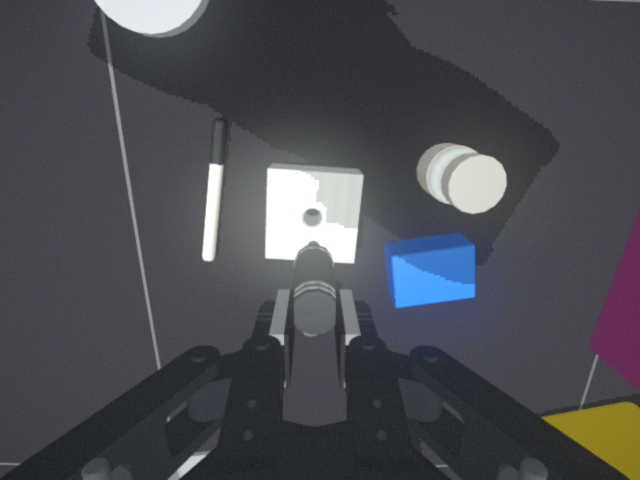

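View pics/t5.png

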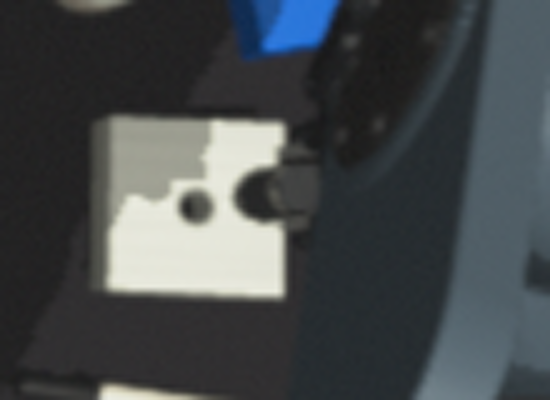

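View pics/s5.png

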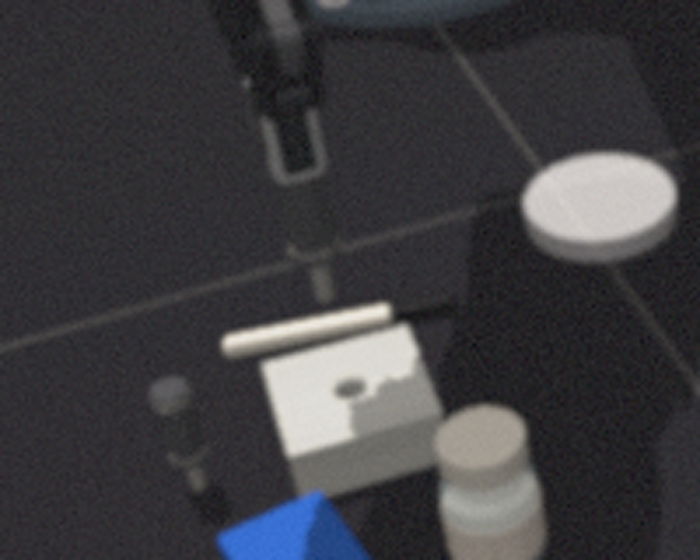

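```bash
python3 - <<'E'
from h import *
z=np.load('w5.npz'); s=dict(position=z['p'],tcp_rot=z['r']); im,d=z['im'],z['d']
save('w5c.png',cv2.resize(im[150:345,230:400],None,fx=4,fy=3,interpolation=cv2.INTER_CUBIC)) 
print('hole wrist',onplane('wrist',[(313,217.5)],32,s),'hole top',onplane('top',[(459.2,266.2)],32))
P=cloud('wrist',d,s)
A=R.from_rotvec(s['tcp_rot']).as_matrix()
L=(P-s['position'])@A   # tool coords
q=L.reshape(-1,3)
m=(abs(q[:,2])<8)&(abs(q[:,0])<14)&(q[:,1]>-40)&(q[:,1]<60)
for y0 in range(-40,60,4):
    k=m&(q[:,1]>=y0)&(q[:,1]<y0+4)
    if k.sum()>5: 
        r=q[k]; print(y0,k.sum(),np.round(r.min(0),1),np.round(r.max(0),1))
E
```

```text
hole wrist [[ 520.06795677 -185.82902924   32.        ]] hole top [[ 521.33620187 -188.3761721    32.        ]]
-32 1349 [-12.  -31.1  -8. ] [  9.4 -28.    7.8]
-28 309 [-12.7 -28.   -7.7] [ 10.6 -24.    7.7]
-24 149 [-12.7 -24.   -7.9] [ -8. -20.   8.]
-20 94 [-12.2 -20.   -8. ] [ -7.9 -16.    7.6]
-16 131 [-12.3 -16.   -7.9] [ -8.  -12.    7.8]
-12 123 [-11.9 -12.   -8. ] [-7.8 -8.   8. ]
-8 107 [-12.4  -8.   -7.8] [-8.2 -4.   7.6]
-4 100 [-12.1  -3.9  -7.9] [-7.8 -0.   7.8]
0 88 [-11.7   0.   -7.6] [-7.9  4.   8. ]
4 83 [-11.7   4.   -7.7] [-8.2  8.   7.7]
8 77 [-11.6   8.   -7.9] [-8.  12.   7.3]
12 82 [-11.9  12.   -7.6] [-7.3 16.   7.9]
16 78 [-11.4  16.   -7.8] [-7.4 19.7  8. ]
20 103 [-11.8  20.1  -7.9] [-7.7 23.9  7.7]
24 40 [-11.8  24.1  -7.9] [-8.2 27.9  7.7]
28 25 [-11.1  28.3  -7.5] [-7.1 31.1  7.9]
48 15 [-4.7 48.5 -3.3] [-3.5 51.6  1.7]
52 17 [-4.7 52.  -4. ] [-2.1 55.1  2.4]
```

View pics/w5c.png

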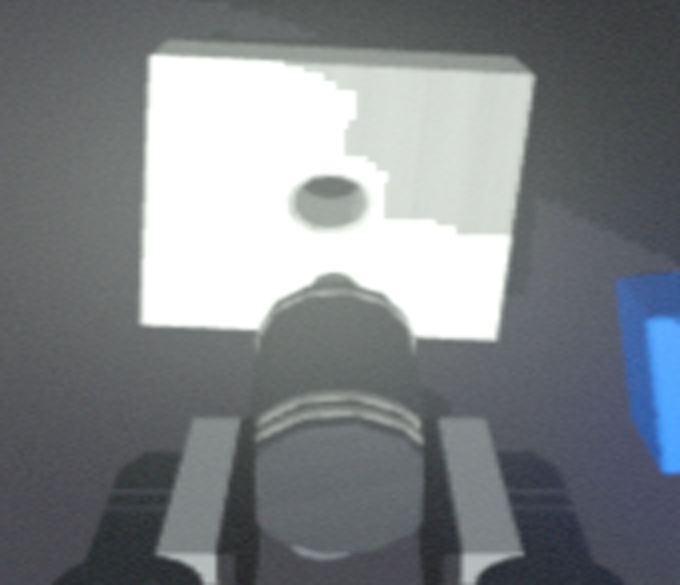

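```bash
python3 -c "
from h import *
print(to((542,234.7,150),2.6), sensors.observe()['position'])"
```

```text
[[-42.31, -0.52, 2.23], [-0.005, -0.044, 0.003]] [ 520.26392436 -188.41286287  145.74230372]
```

Call:
play_rows(
  moves=[
    [[-2,-0.5,0],[-0.005,0,0.003],-1],
    [[-5.5,-0.5,0.5],[-0.005,-0.01,0.003],-1],
    [[-9.0,-0.5,0.5],[-0.005,-0.01,0.003],-1],
    [[-12.5,-0.5,0.8],[-0.005,-0.02,0.003],-1],
    [[-16,-0.5,1.0],[-0.005,-0.02,0.003],-1],
  ],
)

```text
clock: 5.05
position: [529.5, -26.8, 149.6]
tcp_rot: [-1.22, 1.195, -1.192]
wrist_force: [1.6, -0.2, -1.7]
grip_width: 18.0
```

```bash
python3 -c "
from h import *
print(to((542,234.7,150),2.6), sensors.observe()['position'])"
```

```text
[[-26.12, -0.02, 1.81], [0.001, -0.024, -0.001]] [529.50593401 -26.83447195 149.57737673]
```

Call:
play_rows(
  moves=[
    [[-3.5,0,0.3],[0,-0.005,0],-1],
    [[-7.0,0,0.5],[0,-0.01,0],-1],
    [[-10.5,0,0.7],[0,-0.015,0],-1],
    [[-14,0,1],[0,-0.02,0],-1],
    [[-17.5,0,1.2],[0,-0.024,0],-1],
  ],
)

```text
clock: 5.47
position: [537.2, 150.1, 148.9]
tcp_rot: [-1.232, 1.178, -1.174]
wrist_force: [2.2, 0.3, -1.3]
grip_width: 17.9
```

```bash
python3 -c "
from h import *
print(to((542,234.7,150),2.6), sensors.observe()['position'])"
```

```text
[[-8.43, -0.11, 0.86], [0.003, 0.0, -0.001]] [537.23239919 150.09462174 148.85661443]
```

Call:
play_rows(
  moves=[
    [[-3.5,-0.1,0.4],[0.003,0,0],-1],
    [[-6.5,-0.1,0.7],[0.003,0,0],-1],
    [[-8.4,-0.1,0.86],[0.003,0,0],-1],
    [[-8.43,-0.1,0.86],[0.003,0,0],-1],
    [[-8.43,-0.1,0.86],[0.003,0,0],-1],
  ],
)

```text
clock: 5.88
position: [541.3, 235.2, 148.8]
tcp_rot: [-1.232, 1.175, -1.174]
wrist_force: [0.3, 0.2, -1.3]
grip_width: 17.7
```

Call:
play_rows(
  moves=[
    [[0,0,0],[0,0,0],-1],
    [[0,0,0],[0,0,0],-1],
  ],
)

```text
clock: 6.05
position: [541.2, 234.1, 148.3]
tcp_rot: [-1.233, 1.176, -1.174]
wrist_force: [0.3, -0.2, -1.9]
grip_width: 18.0
```

```bash
python3 - <<'E'
from h import *
im,d=optics.snapshot('wrist'); save('w6.png',im); s=sensors.observe(); print(s['position'],to((542,234.7,150),2.6,s),s['wrist_force'],s['grip_width'])
np.savez('w6.npz',im=im,d=d,p=s['position'],r=s['tcp_rot'])
u,v=project('wrist',[(541.5,235,57)],s)[0]; u,v=int(u),int(v); print(u,v)
save('w6c.png',cv2.resize(im[v-60:v+60,u-80:u+80],None,fx=5,fy=5,interpolation=cv2.INTER_CUBIC)); print('crop origin',u-80,v-60)
E
```

```text
[541.30527005 234.05345597 148.44993294] [[-0.06, -0.16, 0.07], [0.002, 0.001, 0.0]] [ 0.1293842  -0.06867948 -1.82614609] 18.36722225081262
314 228
crop origin 234 168
```

View pics/w6.png

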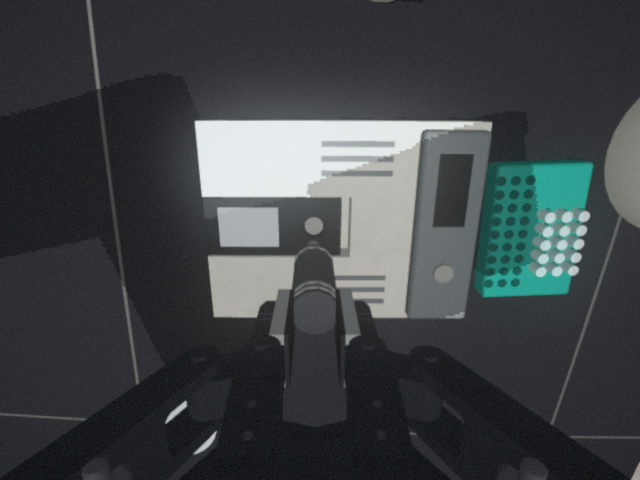

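View pics/w6c.png

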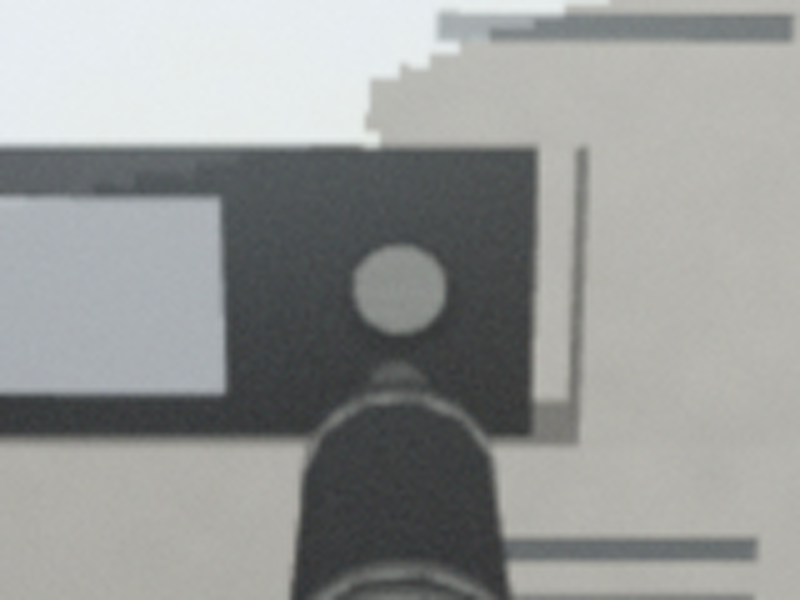

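```bash
python3 - <<'E'
from h import *
z=np.load('w6.npz'); s=dict(position=z['p'],tcp_rot=z['r'])
o=np.array([234,168])
f=lambda p:o+np.array(p)/5
print('button',onplane('wrist',[f((400,289))],55,s))
e=onplane('wrist',[f((300,150)),f((250,437)),f((536,300))],59,s);print('edges',e)
A=R.from_rotvec(s['tcp_rot']).as_matrix()
tip=s['position']+A@np.array([-.8,55.3,0]); print('tip',tip,'pin visible end px',project('wrist',[tip],s)-o)
print('tool down axis',A[:,1], 'zaxis',A[:,2])
E
```

```text
button [[540.74177925 236.4087394   55.        ]]
edges [[525.47941823 257.74064837  59.        ]
 [519.16776116 213.28205376  59.        ]
 [560.73035206 236.87651626  59.        ]]
tip [541.15561774 234.82611825  93.14974671] pin visible end px [[80.2741049  77.49219538]]
tool down axis [-2.03855733e-03 -4.78938029e-04 -9.99997807e-01] zaxis [ 0.99893244  0.04614922 -0.00205849]
```

Call:
play_rows(
  moves=[
    [[-0.16,0.5,-0.05],[0.002,0,0],-1],
    [[-0.16,1.5,-0.05],[0.002,0,0],-1],
    [[-0.16,2.5,-0.05],[0.002,0,0],-1],
    [[-0.16,2.9,-0.05],[0.002,0,0],-1],
    [[-0.16,2.9,-0.05],[0.002,0,0],-1],
  ],
)

```text
clock: 6.52
position: [539.8, 235.2, 117.7]
tcp_rot: [-1.234, 1.177, -1.175]
wrist_force: [-0.4, -0.5, -1.2]
grip_width: 17.7
```

Call:
play_rows(
  moves=[
    [[0,0,0],[0,0,0],-1],
    [[0,0,0],[0,0,0],-1],
  ],
)

```text
clock: 6.68
position: [539.8, 235.2, 117.5]
tcp_rot: [-1.234, 1.177, -1.175]
wrist_force: [0.1, 0.5, -1.5]
grip_width: 18.1
```

```bash
python3 - <<'E'
from h import *
im,d=optics.snapshot('wrist'); s=sensors.observe(); print(s['position'],to((541,235.6,148.45),2.6,s),s['wrist_force'],s['grip_width'])
A=R.from_rotvec(s['tcp_rot']).as_matrix()
tip=s['position']+A@np.array([-.8,55.3,0]); print('tip',tip)
u,v=project('wrist',[(541.5,235,57)],s)[0]; u,v=int(u),int(v); print(u,v)
save('w7c.png',cv2.resize(im[v-60:v+60,u-80:u+80],None,fx=5,fy=5,interpolation=cv2.INTER_CUBIC)); print('crop origin',u-80,v-60)
im2,_=optics.snapshot('scene'); save('s7.png',cv2.resize(im2[110:290,290:450],None,fx=4,fy=3.3,interpolation=cv2.INTER_CUBIC))
E
```

```text
[539.97070387 235.26740947 117.81668946] [[-0.03, -3.06, 0.1], [0.003, 0.001, 0.001]] [-0.78474228 -0.67388705 -1.28330014] 17.707446613158538
tip [539.79798783 235.99943954  62.51601767]
316 244
crop origin 236 184
```

View pics/w7c.png

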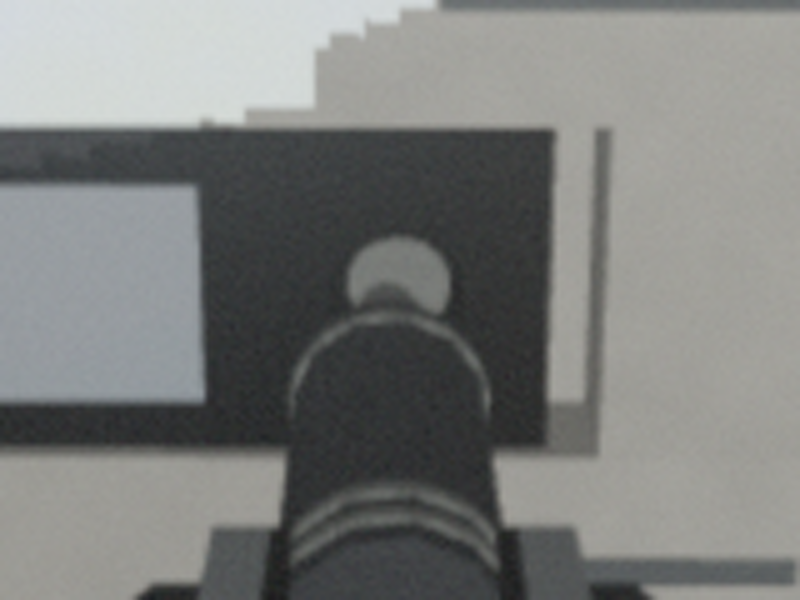

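View pics/s7.png

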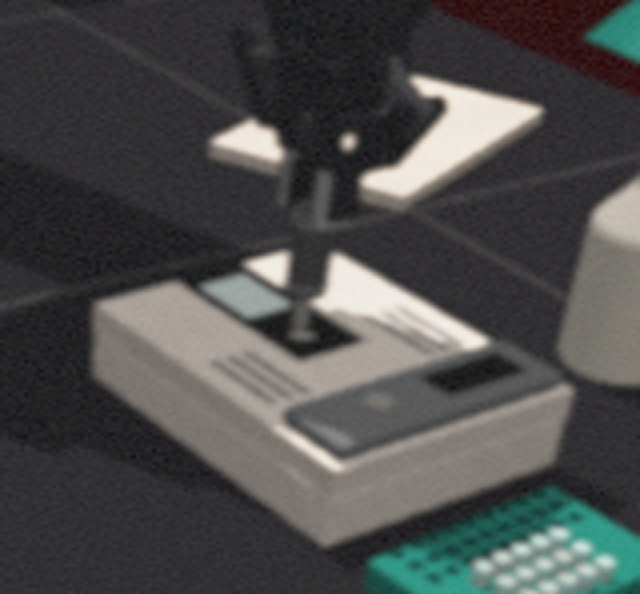

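Call:
play_rows(
  moves=[
    [[-0.03,0.3,0.08],[0.002,0,0],-1],
    [[-0.03,0.6,0.08],[0.002,0,0],-1],
    [[-0.03,0.7,0.08],[0.002,0,0],-1],
    [[-0.03,0.7,0.08],[0.002,0,0],-1],
  ],
)

```text
clock: 7.12
position: [540.6, 235.6, 110.6]
tcp_rot: [-1.232, 1.175, -1.176]
wrist_force: [-0.3, -0.3, -1.1]
grip_width: 17.2
```

Call:
play_rows(
  moves=[
    [[0,0.15,0],[0,0,0],-1],
    [[0,0.3,0],[0,0,0],-1],
    [[0,0.3,0],[0,0,0],-1],
  ],
)

```text
clock: 7.37
position: [540.7, 235.6, 107.5]
tcp_rot: [-1.232, 1.175, -1.176]
wrist_force: [-0.2, 0.1, 0.9]
grip_width: 18.2
```

Call:
play_rows(
  moves=[
    [[0,0.2,0],[0,0,0],-1],
    [[0,0.38,0],[0,0,0],-1],
    [[0,0.38,0],[0,0,0],-1],
    [[0,0.38,0],[0,0,0],-1],
  ],
)

```text
clock: 7.7
position: [540.9, 235.6, 103.8]
tcp_rot: [-1.232, 1.175, -1.176]
wrist_force: [-0.6, 0.6, 3.0]
grip_width: 17.8
```

```bash
python3 - <<'E'
from h import *
s=sensors.observe(); print(s['position'],to((540.7,235.6,107),2.6,s),s['wrist_force'],s['wrist_torque'])
E
```

```text
[540.85395057 235.60548118 103.83331941] [[0.0, -0.32, -0.02], [0.0, 0.001, 0.001]] [-0.64678295  0.62724455  2.95424069] [-0.04496928  0.15912785 -0.01123861]
```

Call:
play_rows(
  moves=[
    [[0,0,-0.3],[0,0,0],-1],
    [[0,0,-0.6],[0,0,0],-1],
    [[0,0,-1.0],[0,0,0],-1],
    [[0,0,-1.4],[0,0,0],-1],
    [[0,0,-1.8],[0,0,0],-1],
  ],
)

```text
clock: 8.12
position: [522.5, 234.8, 103.9]
tcp_rot: [-1.231, 1.175, -1.176]
wrist_force: [1.4, -0.3, 2.3]
grip_width: 18.1
```

```bash
python3 - <<'E'
from h import *
s=sensors.observe(); print(s['position'],s['tcp_rot'],to(np.array([540.75,235.6,103.8])-50*np.array([.9989,.0454,0]),2.6,s),s['wrist_force'],s['wrist_torque'])
E
```

```text
[522.45352512 234.80275154 103.9296544 ] [-1.23133185  1.17468936 -1.17587449] [[0.0, 0.01, -3.17], [-0.0, 0.001, 0.001]] [ 1.42407677 -0.26063326  2.26664578] [ 0.0285422  -0.37692267  0.00636129]
```

Call:
play_rows(
  moves=[
    [[0,0.01,-0.4],[0,0,0],-1],
    [[0,0.01,-0.8],[0,0,0],-1],
    [[0,0.02,-1.2],[0,0,0],-1],
    [[0,0.02,-1.6],[0,0,0],-1],
    [[0,0.02,-2.0],[0,0,0],-1],
  ],
)

```text
clock: 8.53
position: [502.1, 233.9, 103.8]
tcp_rot: [-1.231, 1.175, -1.176]
wrist_force: [1.6, -0.3, 1.9]
grip_width: 17.5
```

Call:
play_rows(
  moves=[
    [[0,0.01,-0.3],[0,0,0],-1],
    [[0,0.01,-0.6],[0,0,0],-1],
    [[0,0.01,-0.9],[0,0,0],-1],
    [[0,0.01,-1.0],[0,0,0],-1],
    [[0,0.01,-1.0],[0,0,0],-1],
  ],
)

```text
clock: 8.95
position: [491.7, 233.4, 103.6]
tcp_rot: [-1.232, 1.175, -1.176]
wrist_force: [0.1, -0.4, 3.4]
grip_width: 18.0
```

```bash
python3 - <<'E'
from h import *
s=sensors.observe(); print(s['position'],s['tcp_rot'],to(np.array([540.75,235.6,103.8])-53.5*np.array([.9989,.0454,0]),2.6,s),s['wrist_force'],s['wrist_torque'])
im2,d2=optics.snapshot('top'); np.savez('t8.npz',im=im2,d=d2); save('t8.png',cv2.resize(im2[195:335,200:320],None,fx=4,fy=4,interpolation=cv2.INTER_CUBIC))
E
```

```text
[491.68389479 233.38673622 103.59058072] [-1.23188118  1.17489813 -1.1756287 ] [[0.0, -0.02, -0.44], [0.001, 0.001, 0.001]] [ 0.13987819 -0.43286377  3.41623239] [-0.00464216  0.0095237  -0.00458033]
```

View pics/t8.png

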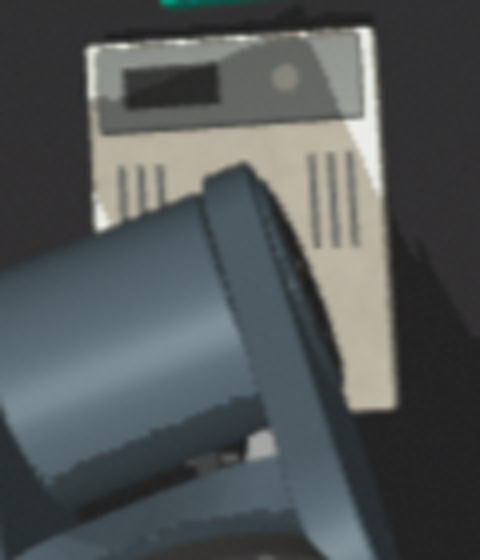

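Call:
play_rows(
  moves=[
    [[0,0,-0.15],[0,0,0],-1],
    [[0,0,-0.3],[0,0,0],-1],
    [[0,0,-0.3],[0,0,0],-1],
  ],
)

```text
clock: 9.25
position: [489.0, 233.3, 103.7]
tcp_rot: [-1.231, 1.175, -1.176]
wrist_force: [2.7, -0.4, 3.6]
grip_width: 17.7
```

Call:
play_rows(
  moves=[
    [[0,0,-0.1],[0,0,0],-1],
    [[0,0,-0.1],[0,0,0],-1],
  ],
)

```text
clock: 9.42
position: [488.1, 233.3, 103.8]
tcp_rot: [-1.231, 1.174, -1.176]
wrist_force: [2.6, 0.2, 3.5]
grip_width: 17.9
```

Call:
play_rows(
  moves=[
    [[0,0,-0.1],[0,0,0],-1],
    [[0,0,-0.1],[0,0,0],-1],
  ],
)

```text
clock: 9.58
position: [487.1, 233.2, 103.8]
tcp_rot: [-1.231, 1.174, -1.176]
wrist_force: [2.7, 1.5, 2.8]
grip_width: 18.3
```

Call:
play_rows(
  moves=[
    [[0,0,-0.1],[0,0,0],-1],
    [[0,0,-0.1],[0,0,0],-1],
  ],
)

```text
clock: 9.75
position: [486.1, 233.2, 103.9]
tcp_rot: [-1.23, 1.174, -1.176]
wrist_force: [3.5, -0.1, 3.5]
grip_width: 17.9
```

Call:
play_rows(
  moves=[
    [[0,0,-0.1],[0,0,0],-1],
    [[0,0,-0.1],[0,0,0],-1],
  ],
)

```text
clock: 9.92
position: [485.3, 233.2, 104.0]
tcp_rot: [-1.23, 1.173, -1.176]
wrist_force: [4.6, -0.0, 1.7]
grip_width: 17.9
```

```bash
python3 - <<'E'
from h import *
im,d=optics.snapshot('wrist'); s=sensors.observe(); print(s['position'],s['wrist_force'],s['wrist_torque'])
save('w9.png',im); np.savez('w9.npz',im=im,d=d,p=s['position'],r=s['tcp_rot'])
E
```

```text
[485.35151436 233.21332678 103.98726933] [4.55495767 0.71629655 1.97054465] [ 3.50648895e-02 -1.07597985e+00  4.22877661e-05]
```

View pics/w9.png

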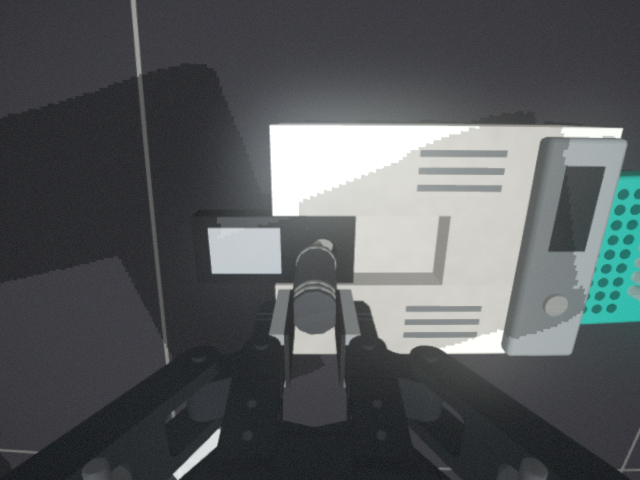

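```bash
python3 - <<'E'
from h import *
z=np.load('w9.npz'); s=dict(position=z['p'],tcp_rot=z['r']); im=z['im']
c=im[195:305,180:460]; save('w9c.png',cv2.resize(c,None,fx=2.8,fy=4,interpolation=cv2.INTER_CUBIC))
g=im.astype(int).sum(2)//3
for r in (222,228,240,260,275):
    e=np.diff(g[r,180:470]); k=np.where(abs(e)>25)[0]; print(r,[(180+i,e[i]) for i in k])
print(onplane('wrist',[(354,240),(193,240),(281,240)],59,s))
E
```

```text
222 [(np.int64(354), np.int64(43)), (np.int64(355), np.int64(51)), (np.int64(437), np.int64(-32)), (np.int64(438), np.int64(-31)), (np.int64(449), np.int64(42))]
228 [(np.int64(206), np.int64(33)), (np.int64(207), np.int64(65)), (np.int64(279), np.int64(-51)), (np.int64(354), np.int64(52)), (np.int64(355), np.int64(51)), (np.int64(437), np.int64(-29)), (np.int64(448), np.int64(35))]
240 [(np.int64(207), np.int64(53)), (np.int64(208), np.int64(79)), (np.int64(279), np.int64(-51)), (np.int64(280), np.int64(-50)), (np.int64(328), np.int64(-28)), (np.int64(353), np.int64(36)), (np.int64(354), np.int64(56)), (np.int64(355), np.int64(27)), (np.int64(435), np.int64(-28)), (np.int64(436), np.int64(-32)), (np.int64(447), np.int64(34))]
260 [(np.int64(209), np.int64(56)), (np.int64(210), np.int64(77)), (np.int64(280), np.int64(-75)), (np.int64(281), np.int64(-38)), (np.int64(295), np.int64(29)), (np.int64(296), np.int64(31)), (np.int64(297), np.int64(-37)), (np.int64(335), np.int64(-38)), (np.int64(352), np.int64(28)), (np.int64(353), np.int64(57)), (np.int64(354), np.int64(44)), (np.int64(433), np.int64(-30)), (np.int64(434), np.int64(-27)), (np.int64(444), np.int64(37))]
275 [(np.int64(352), np.int64(33)), (np.int64(353), np.int64(35)), (np.int64(442), np.int64(33))]
[[509.40595888 242.45178002  59.        ]
 [410.61863785 237.96151435  59.        ]
 [464.71179841 240.42497393  59.        ]]
```

View pics/w9c.png

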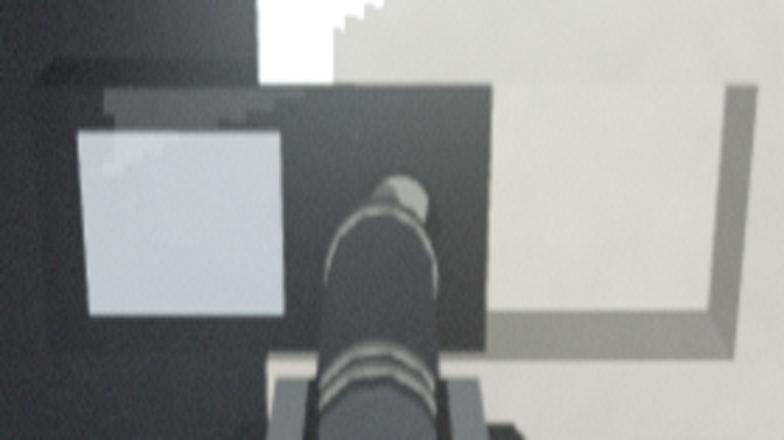

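Call:
play_rows(
  moves=[
    [[0,0,-0.15],[0,0,0],-1],
    [[0,0,-0.15],[0,0,0],-1],
  ],
)

```text
clock: 10.13
position: [484.3, 233.2, 104.1]
tcp_rot: [-1.228, 1.172, -1.177]
wrist_force: [5.9, 0.2, 1.0]
grip_width: 17.7
```

```bash
python3 - <<'E'
from h import *
im,d=optics.snapshot('wrist'); s=sensors.observe(); print(s['position'],s['wrist_force'],s['wrist_torque'])
g=im.astype(int).sum(2)//3
for r in (222,228,240):
    e=np.diff(g[r,300:400]); k=300+np.where(e>25)[0]; print(r,k,onplane('wrist',[(k.mean()+.5,r)],59,s))
z=np.load('w9.npz'); s0=dict(position=z['p'],tcp_rot=z['r']); print(onplane('wrist',[(355,222),(355,228)],59,s0))
E
```

```text
[484.30761432 233.22990695 104.06306325] [7.03329525 0.67174851 2.11291103] [ 0.09466596 -1.43335525  0.02996404]
222 [356 357] [[509.31645056 254.00021165  59.        ]]
228 [355 356 357] [[509.32710045 250.20428635  59.        ]]
240 [355 356] [[509.6566297 242.5002715  59.       ]]
[[509.08629406 253.94660972  59.        ]
 [509.39297321 250.16606877  59.        ]]
```

Call:
play_rows(
  moves=[
    [[0,0,0.25],[0,0,0],-1],
    [[0,0,0.4],[0,0,0],-1],
    [[0,-0.4,0.4],[0,0,0],-1],
    [[0,-0.9,0.4],[0,0,0],-1],
    [[0,-1.5,0.4],[0,0,0],-1],
  ],
)

```text
clock: 10.6
position: [487.5, 233.2, 119.0]
tcp_rot: [-1.231, 1.174, -1.176]
wrist_force: [-0.5, -0.5, -1.4]
grip_width: 17.9
```

Call:
play_rows(
  moves=[
    [[0,-2.0,0],[0,0,0],-1],
    [[0,-4.0,0],[0,0,0],-1],
    [[0,-4.5,0],[0,0,0],-1],
    [[0,-4.5,0],[0,0,0],-1],
    [[0,-4.5,0],[0,0,0],-1],
  ],
)

```text
clock: 11.02
position: [487.0, 233.1, 163.4]
tcp_rot: [-1.231, 1.174, -1.176]
wrist_force: [-0.3, 0.3, -1.7]
grip_width: 17.7
```

```bash
python3 - <<'E'
from h import *
im,d=optics.snapshot('wrist'); s=sensors.observe(); print(s['position'],s['tcp_rot'],s['wrist_force'],s['grip_width'])
save('w10.png',im); np.savez('w10.npz',im=im,d=d,p=s['position'],r=s['tcp_rot'])
im2,_=optics.snapshot('scene'); save('s10.png',cv2.resize(im2[90:290,280:450],None,fx=4,fy=3,interpolation=cv2.INTER_CUBIC))
A=R.from_rotvec(s['tcp_rot']).as_matrix(); print(A[:,1])
q=((cloud('wrist',d,s)-s['position'])@A).reshape(-1,3)
m=(abs(q[:,2])<14)&(abs(q[:,0])<14)
for y0 in list(range(-36,60,6)):
    k=m&(q[:,1]>=y0)&(q[:,1]<y0+6)
    if k.sum()>5: r=q[k]; print(y0,k.sum(),np.round(np.percentile(r,3,axis=0),1),np.round(np.percentile(r,97,axis=0),1))
E
```

```text
[486.82250264 233.01747709 162.99620584] [-1.23202298  1.17452413 -1.17588354] [-0.72477887  0.38748892 -0.74087971] 17.98055201169515
[-2.60374358e-04 -1.42947456e-03 -9.99998944e-01]
-36 296 [-11.5 -35.8 -13.5] [  6.4 -30.   13.4]
-30 1917 [-11.6 -29.8  -8.7] [  7.9 -25.3   9.1]
-24 223 [-12.1 -23.7  -8.4] [ -7.5 -18.7   8.9]
-18 207 [-11.9 -17.3  -8.7] [ -5.7 -12.2   9.2]
-12 225 [-11.9 -11.9  -9.9] [-4.5 -6.2  9.5]
-6 192 [-11.9  -5.9 -10.1] [-4.4 -0.3  9.7]
0 174 [-11.4   0.1 -10.2] [-4.3  5.8  9.5]
6 157 [-11.5   6.2  -9.9] [-5.  11.7  9.3]
12 150 [-11.4  12.1 -10.3] [-4.3 17.9  9.3]
18 191 [-11.5  18.2 -10.6] [-3.3 23.8  9.9]
24 78 [-11.6  24.2  -9.5] [-3.3 29.5  8.7]
48 27 [-4.6 48.4 -3.5] [-2.7 53.9  2.4]
```

View pics/w10.png

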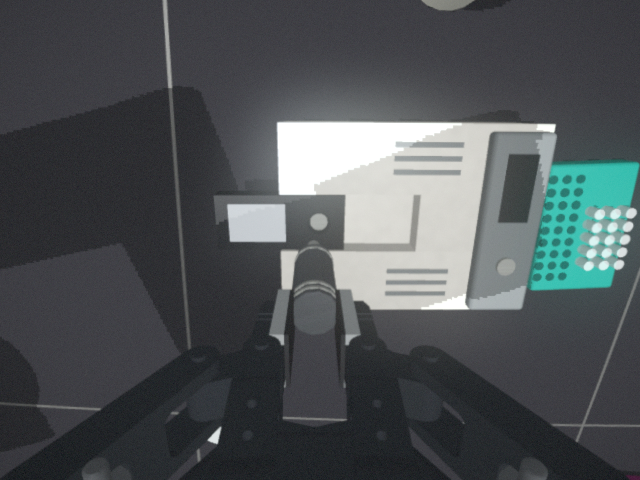

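View pics/s10.png

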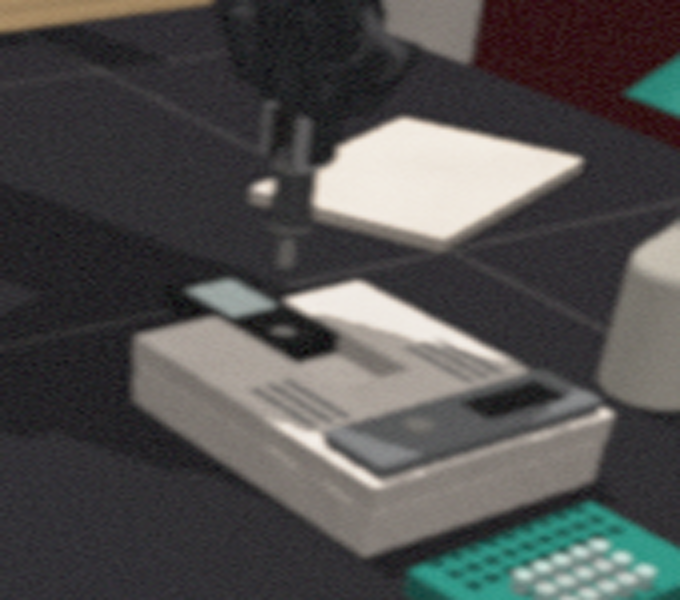

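```bash
python3 - <<'E'
from h import *
z=np.load('w10.npz'); s=dict(position=z['p'],tcp_rot=z['r']); P=cloud('wrist',z['d'],s)
print('button',P[216:226,314:324].reshape(-1,3).mean(0),'slide',P[205:212,295:335].reshape(-1,3).mean(0))
print('rear',onplane('wrist',[(345.5,222)],59,s),'front',onplane('wrist',[(215,222)],59,s),'btn',onplane('wrist',[(318.5,221.5)],55,s))
z=np.load('w6.npz'); s=dict(position=z['p'],tcp_rot=z['r']); P=cloud('wrist',z['d'],s); print('before: button',P[222:230,310:318].reshape(-1,3).mean(0),'slide',P[205:212,295:335].reshape(-1,3).mean(0))
print(to((519.5,-187.9,165),0))
E
```

```text
button [489.93641504 234.98363414  53.91388762] slide [nan nan nan]
rear [[510.70125947 236.22912596  59.        ]] front [[409.8362212  231.59753867  59.        ]] btn [[489.95000424 234.4910688   55.        ]]
before: button [540.3604825  236.52383898  54.68001791] slide [nan nan nan]
[[42.2, -0.15, 1.32], [0.001, 0.046, 0.002]]
```

Call:
play_rows(
  moves=[
    [[3,-0.1,0.1],[0,0.01,0],-1],
    [[6.5,-0.1,0.2],[0,0.01,0],-1],
    [[10,-0.1,0.3],[0,0.02,0],-1],
    [[13.5,-0.1,0.4],[0,0.02,0],-1],
    [[17,-0.1,0.5],[0,0.03,0],-1],
  ],
)

```text
clock: 11.53
position: [499.0, 61.9, 163.1]
tcp_rot: [-1.22, 1.198, -1.197]
wrist_force: [0.7, -0.9, -0.6]
grip_width: 17.6
```

```bash
python3 -c "
from h import *
print(to((519.5,-187.3,155),0), sensors.observe()['position'])"
```

```text
[[24.95, 0.85, 1.64], [0.002, 0.017, 0.002]] [498.96021527  61.87472301 163.10576988]
```

Call:
play_rows(
  moves=[
    [[3.5,0.1,0.3],[0,0.005,0],-1],
    [[7,0.2,0.5],[0,0.01,0],-1],
    [[10.5,0.3,0.7],[0,0.017,0],-1],
    [[14,0.4,0.9],[0,0.017,0],-1],
    [[17.5,0.5,1.1],[0,0.017,0],-1],
  ],
)

```text
clock: 11.95
position: [512.2, -114.6, 157.3]
tcp_rot: [-1.213, 1.212, -1.208]
wrist_force: [0.9, 1.1, -1.5]
grip_width: 17.9
```

```bash
python3 -c "
from h import *
print(to((519.5,-187.3,150),0), sensors.observe()['position'])"
```

```text
[[7.27, 0.74, 0.74], [0.004, -0.0, 0.001]] [ 512.2070357  -114.58288182  157.34319296]
```

Call:
play_rows(
  moves=[
    [[3.5,0.3,0.3],[0.002,0,0],-1],
    [[5.8,0.6,0.6],[0.003,0,0],-1],
    [[7.2,0.7,0.72],[0.003,0,0],-1],
    [[7.2,0.7,0.72],[0.003,0,0],-1],
    [[7.2,0.7,0.72],[0.003,0,0],-1],
  ],
)

```text
clock: 12.37
position: [518.9, -186.2, 149.7]
tcp_rot: [-1.21, 1.212, -1.209]
wrist_force: [0.2, 0.5, -1.1]
grip_width: 17.6
```

Call:
play_rows(
  moves=[
    [[0,0,0],[0,0,0],-1],
    [[0,0,0],[0,0,0],-1],
  ],
)

```text
clock: 12.53
position: [518.8, -184.8, 149.5]
tcp_rot: [-1.211, 1.211, -1.208]
wrist_force: [-0.1, 0.5, -2.1]
grip_width: 17.5
```

```bash
python3 -c "
from h import *
s=sensors.observe();print(to((519.5,-187.3,105),0,s), s['position'])"
```

```text
[[0.25, 4.45, 0.08], [0.003, 0.0, -0.0]] [ 518.81124126 -184.77444108  149.52083241]
```

Lower to tip ≈10 mm above the hole mouth (TCP z ≈ 97) and look.

Call:
play_rows(
  moves=[
    [[0.25,1.5,0.08],[0.003,0,0],-1],
    [[0.25,3.5,0.08],[0.003,0,0],-1],
    [[0.25,5.1,0.08],[0.003,0,0],-1],
    [[0.25,5.1,0.08],[0.003,0,0],-1],
    [[0.25,5.1,0.08],[0.003,0,0],-1],
  ],
)

```text
clock: 12.95
position: [519.3, -186.3, 98.5]
tcp_rot: [-1.21, 1.209, -1.207]
wrist_force: [-0.2, -0.3, -1.2]
grip_width: 18.2
```

Call:
play_rows(
  moves=[
    [[0,0,0],[0,0,0],-1],
    [[0,0,0],[0,0,0],-1],
  ],
)

```text
clock: 13.12
position: [520.0, -186.2, 99.7]
tcp_rot: [-1.209, 1.208, -1.208]
wrist_force: [-0.0, -0.3, -0.8]
grip_width: 17.7
```

```bash
python3 - <<'E'
from h import *
im,d=optics.snapshot('wrist'); s=sensors.observe(); print(s['position'],s['wrist_force'],to((519.5,-187.3,63),0,s))
u,v=project('wrist',[(519.5,-186.5,32)],s)[0]; print(u,v); u,v=int(u),int(v)
save('w11.png',cv2.resize(im[v-60:v+60,u-80:u+80],None,fx=5,fy=5,interpolation=cv2.INTER_CUBIC)); print(u-80,v-60)
im2,_=optics.snapshot('scene'); save('s11.png',cv2.resize(im2[200:320,80:230],None,fx=5,fy=5,interpolation=cv2.INTER_CUBIC))
E
```

```text
[ 519.917863   -186.29347808   99.60346155] [-0.29150265  0.4605088  -0.73648335] [[0.1, 3.66, -0.04], [-0.001, 0.002, -0.0]]
313.62235474411614 240.6558220174782
233 180
```

View pics/w11.png

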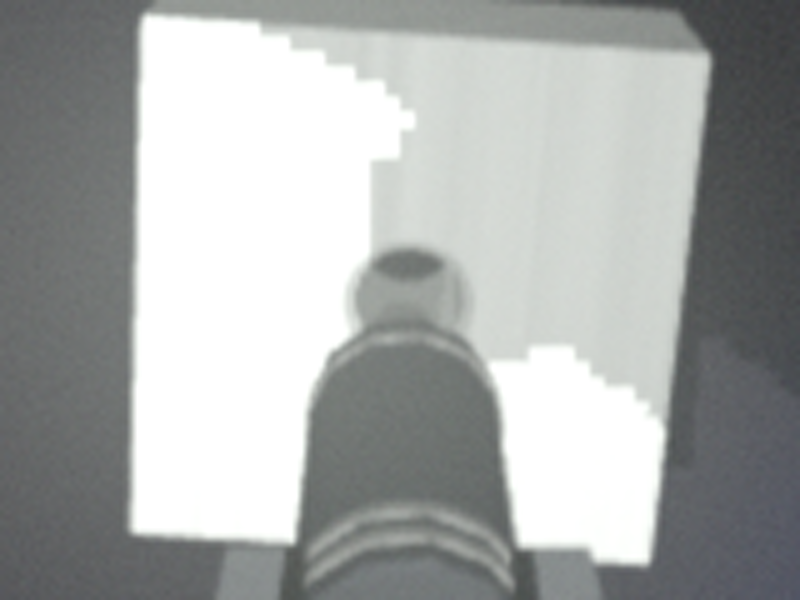

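View pics/s11.png

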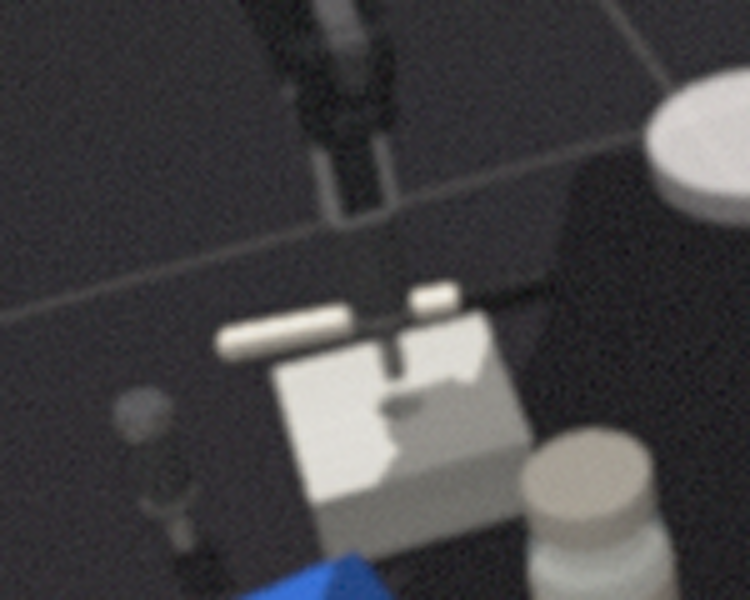

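Call:
play_rows(
  moves=[
    [[0.08,0.4,0],[0,0,0],-1],
    [[0.08,1.0,0],[0,0,0],-1],
    [[0.08,1.6,0],[0,0,0],-1],
    [[0.08,1.8,0],[0,0,0],-1],
    [[0.08,1.8,0],[0,0,0],-1],
  ],
)

```text
clock: 13.63
position: [519.3, -186.9, 80.5]
tcp_rot: [-1.21, 1.209, -1.207]
wrist_force: [-0.2, 0.0, -0.8]
grip_width: 17.4
```

Call:
play_rows(
  moves=[
    [[0,0,0],[0,0,0],-1],
  ],
)

```text
clock: 13.72
position: [519.3, -187.0, 80.3]
tcp_rot: [-1.21, 1.21, -1.207]
wrist_force: [-0.6, 0.5, -1.9]
grip_width: 18.0
```

Call:
play_rows(
  moves=[
    [[0,0.5,0],[0,0,0],-1],
    [[0,1.0,0],[0,0,0],-1],
    [[0,1.5,0],[0,0,0],-1],
    [[0,1.6,0],[0,0,0],-1],
    [[0,1.6,0],[0,0,0],-1],
  ],
)

```text
clock: 14.13
position: [519.0, -186.8, 63.7]
tcp_rot: [-1.21, 1.211, -1.206]
wrist_force: [1.0, -0.3, -1.0]
grip_width: 17.9
```

Call:
play_rows(
  moves=[
    [[0,0.1,0],[0,0,0],-1],
    [[0,0.1,0],[0,0,0],-1],
  ],
)

```text
clock: 14.3
position: [519.0, -186.8, 62.7]
tcp_rot: [-1.21, 1.211, -1.206]
wrist_force: [-0.0, -0.1, -1.5]
grip_width: 18.2
```

Call:
play_rows(
  moves=[
    [[0,0.08,0],[0,0,0],-1],
    [[0,0.08,0],[0,0,0],-1],
  ],
)

```text
clock: 14.47
position: [519.2, -187.0, 62.3]
tcp_rot: [-1.21, 1.21, -1.207]
wrist_force: [-1.3, -0.3, 3.4]
grip_width: 17.7
```

Call:
play_rows(
  moves=[
    [[0,0.05,0],[0,0,0],-1],
    [[0,0.05,0],[0,0,0],-1],
  ],
)

```text
clock: 14.63
position: [519.3, -187.1, 62.3]
tcp_rot: [-1.21, 1.21, -1.207]
wrist_force: [-1.8, 0.8, 6.3]
grip_width: 17.7
```

Call:
play_rows(
  moves=[
    [[0,0,0],[0,0,0],-0.3],
    [[0,0,0],[0,0,0],0],
    [[0,0,0],[0,0,0],0.2],
    [[0,0,0],[0,0,0],0.2],
    [[0,0,0],[0,0,0],0.2],
  ],
)

```text
clock: 15.05
position: [519.3, -187.0, 62.2]
tcp_rot: [-1.21, 1.21, -1.207]
wrist_force: [-0.6, 0.2, -0.5]
grip_width: 51.0
```

Call:
play_rows(
  moves=[
    [[0,-0.5,0],[0,0,0],0.2],
    [[0,-2.5,0],[0,0,0],0.2],
    [[0,-5.5,0],[0,0,0],0.2],
    [[0,-9,0],[0,0,0],0.2],
    [[0,-11,0],[0,0,0],0.2],
  ],
)

```text
clock: 15.47
position: [520.3, -187.5, 175.9]
tcp_rot: [-1.209, 1.207, -1.209]
wrist_force: [0.4, -0.6, 0.8]
grip_width: 51.5
```

Call:
play_rows(
  moves=[
    [[-3,0,0],[0,0,0],0.2],
    [[-6.5,0,-3],[0,0,0],0.2],
    [[-10,0,-6],[0,0,0],0.2],
    [[-12,0,-9],[0,0,0],0.2],
    [[-12,0,-9],[0,0,0],0.2],
  ],
)

```text
clock: 15.88
position: [424.9, -64.2, 175.2]
tcp_rot: [-1.212, 1.209, -1.205]
wrist_force: [1.4, -1.1, -0.5]
grip_width: 51.3
```

```bash
python3 - <<'E'
from h import *
s=sensors.observe(); print(s['clock'],s['position'],s['wrist_force'],s['grip_width'])
im,d=optics.snapshot('top'); save('t12.png',im); P=cloud('top',d)
im2,_=optics.snapshot('scene'); save('s12.png',cv2.resize(im2[170:350,80:460],None,fx=2.1,fy=2.1,interpolation=cv2.INTER_CUBIC))
save('s12b.png',cv2.resize(im2[220:330,80:230],None,fx=5,fy=5,interpolation=cv2.INTER_CUBIC))
q=P.reshape(-1,3); m=(q[:,2]>86)&(q[:,2]<99)&(abs(q[:,0]-521)<18)&(abs(q[:,1]+187)<18)
print(m.sum(),np.median(q[m],0),cv2.minEnclosingCircle(q[m][:,:2].astype(np.float32)))
z=np.load('top0.npz');q=cloud('top',z['d']).reshape(-1,3); m=(q[:,2]>86)&(q[:,2]<99)&(abs(q[:,0]-521)<18)&(abs(q[:,1]+187)<18)
print('start',m.sum(),np.median(q[m],0),cv2.minEnclosingCircle(q[m][:,:2].astype(np.float32)))
E
```

```text
15.8833 [424.90650595 -64.23438289 175.17342767] [ 1.37241371 -1.07863755 -0.54139132] 51.33229351759256
99 [ 521.215801   -185.27615707   91.8232691 ] ((521.26513671875, -186.07261657714844), 11.183412551879883)
start 100 [ 521.1396808  -186.43829732   91.90135504] ((521.09716796875, -186.60084533691406), 11.237431526184082)
```

View pics/t12.png

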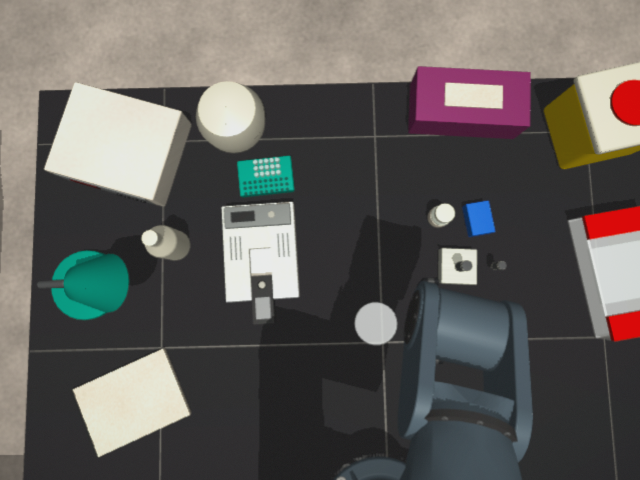

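View pics/s12b.png

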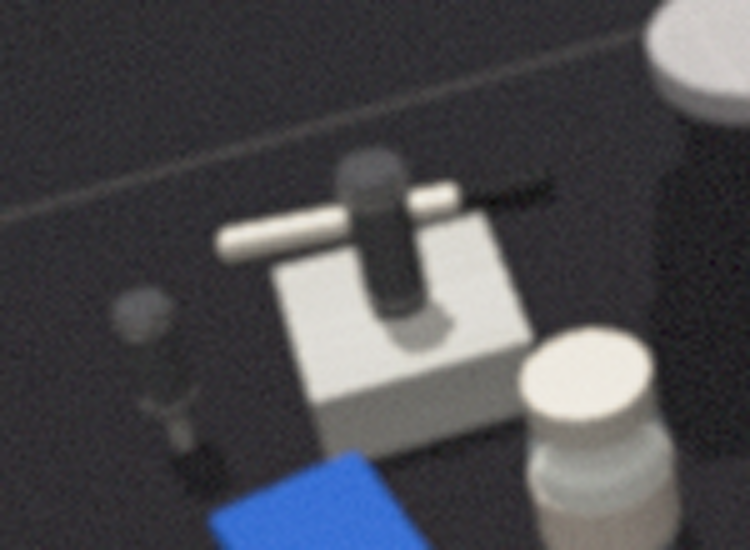

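```bash
python3 - <<'E'
from h import *
def btn(im,cy):
    c=im[cy-8:cy+8,252:272].astype(float).mean(2); w=np.clip(c-110,0,None); v,u=np.mgrid[cy-8:cy+8,252:272]; return (u*w).sum()/w.sum(),(v*w).sum()/w.sum()
a=btn(np.load('top0.npz')['im'],261); im=cv2.imread('pics/t12.png'); b=btn(im,286)
print(a,b,np.diff(onplane('top',[a,b],55),axis=0))
E
```

```text
(np.float64(263.98034128330505), np.float64(259.93284103382894)) (np.float64(261.5347418538908), np.float64(284.4664484451719)) [[-51.16837731   5.67261757   0.        ]]
```

Call:
play_rows(
  moves=[
    [[0,0,0],[0,0,0],0.2],
    [[0,0,0],[0,0,0],0.2],
    [[0,0,0],[0,0,0],0.2],
  ],
)

```text
clock: 16.23
position: [430.3, -67.6, 176.4]
tcp_rot: [-1.209, 1.205, -1.21]
wrist_force: [0.6, -0.1, 0.8]
grip_width: 51.5
```

```bash
python3 - <<'E'
from h import *
s=sensors.observe(); print(s['position'],abs(s['joint_velocities']).max(),s['wrist_force'])
print(finish_job())
E
```

```text
[430.29584136 -67.55786102 176.43286184] 0.0063159690728337116 [ 0.64969358 -0.08744613  0.80068148]
the job is handed in; nothing more can be done
None
```

I handed the job in at about 16 s of the 51 s allowed. The slide is out to its end stop, the button is back up, and the pin tool stands in its holder again.

I took the larger tool out of the holder and pressed the button about 6.5 mm, going by the force reading and the tip height. With the button held down, I pushed the slide until it stopped moving. The push force had then risen to about 7 N. I then lifted the pin straight out and put the tool back.

**Last checks**
- **Slide:** the wrist camera put its travel at 50–51 mm, against 50 mm nominal. The top camera gave about 51 mm along x, but that measurement was rough and also showed a sideways shift of 5.7 mm. I put that down to the box edge getting into my pixel window.
- **Button:** its depth read 53.9 mm above the bench, against 54.7 mm before and about 47 mm if fully pressed, so it reads as up.
- **Pin tool:** its top is at 91.8 mm, against 91.9 mm at the start, and within 1 mm sideways of where it stood. It met the block with a few newtons when I lowered it.
- **Other things:** the look-alike and the bystanders appear unmoved in the pictures I took before handing in.

**Disagreement:** the gripper showed an opening of about 18 mm on the 22 mm handle. The pictures showed a sound grip and the tool did not slip.

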